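# Roll the nickel spring pin onto the gauging line

## Robot

A 7-joint arm with a two-finger parallel gripper is mounted at the origin on the work surface. World frame = base frame: x ahead of the robot, y to its left, z up, the work surface at z = 0. Lengths are in mm, angles in rad, forces in N, time in s.
With the tool pointing down it reaches from about 400 to 875 mm from the base axis. Payload 4.4 kg.
Tool frame: the origin (TCP) lies on the centre line of the jaws, within the pads' length; the fingertips stand 11 mm ahead of it and the grasp point (between the pads) lies 8 mm behind it (ctrl.tips_ahead is the distance from the TCP to the fingertips, in mm); z points along the fingers, y is the line along which they close (so a half turn about z gives the same grasp; the last joint's range is limited). The gripper opens to 85 mm and grips with 20 to 120 N. Pads are 22 mm wide; open, the fingers measure 114 mm over their backs; the gripper's body (76 mm by 85 mm) begins 54 mm behind the grasp point. The pads swing forward as they close: fully open they stand 13 mm farther back than shut.
Start: joints at [-1.415, 0.628, 0.038, 1.517, -0.027, 0.996, -0.02], TCP at [142.965, 634.097, 242.313] pointing down, gripper open.
Joint ranges: [-3.06, 3.06], [-0.37, 2.12], [-1.25, 1.32], [0.18, 2.47], [-1.1, 4.24], [0.23, 1.98], [-2.94, 2.94]. Speed limits (rad/s): [2.57, 2.57, 3.14, 3.14, 3.14, 3.14, 3.14].

## Interface

Orientations are given as [roll, pitch, yaw] about the fixed x, y, z axes, in that order (R = Rz(yaw) Ry(pitch) Rx(roll)).
In Python, from cell import ctrl, eyes, job gives the robot as it stands. The module is installed in compiled form; this text tells all that it offers.
- The arm moves only by the tool carry_out, never from a script. Its argument "moves" is a list of rows, each an object of numbers: "tx", "ty", "tz": the shift along the tool's x, y, z as a fraction of full scale; "twist": the turn about the tool's z as a fraction of full scale; "fingers": the opening, from 0 (shut) to 1 (fully open). In form: [{"tx": .., "ty": .., "tz": .., "twist": .., "fingers": ..}, ...]. A call has 1 to 12 rows; each row shifts and turns the commanded pose from where the row before left it, along the tool's axes as they then stand; what a row does not reach is not made up. Full scale, the value 1, is 0.3 m for a shift and pi rad for a turn. A row lasts 1/8 s, in which the tool goes at most 62.5 mm and 10.7 degrees, less where a joint would pass 70% of its speed; a pose out of reach is approached as far as the arm can. A call with a number of a shift or a turn outside -1 to 1 is refused whole. A call with a gripper value outside its range is refused whole. The fingers move at their own pace and stop on an object; the grip force is fixed at half the most. Time passes only in rows, so rows that do not move let the fingers close. It gives the time, the measured TCP pose, the force, the opening and the grip force at its end, in the units of the state.
- ctrl.read_state(): the state, without advancing time (a new reading comes with each control period).
- eyes.get_image(name): name is "scene" or "top" or "wrist"; returns a dict with "color" (420x560x3 uint8, blue, green, red), "fovy" (degrees; the focal length in pixels is half the picture's height over the tangent of half this angle, whatever the lens; pixels are square), "cx", "cy" (the principal point, pixels), "world_from_camera" (4x4, takes a point from camera to world coordinates). Camera axes: x right, y up, looking along -z (the intrinsics and any distortion apply to the point x, -y, -z); pixel columns grow to the right and rows downward; lengths in mm; the calibration is good to about 2 mm. A picture is of the moment at which its call begins. There is no depth.
- job.finish_job(): hands the job in; it is judged then, once.
The state is a dict: "clock": time; "qpos": joint angles; "qd": joint speeds; "tau": joint torques, N m; "eef_pos": TCP position; "tool_rot": TCP orientation; "force": force on the tool from outside, world axes, zero at the start; "torque": the same for the moment, N m; "width": finger opening in mm; "gripper_force": force on a finger pad.
Only numpy, scipy, OpenCV 4.12 (cv2) and the standard library are available. Lean on these libraries where they do the work, as an engineer would, in place of code of your own. Each camera call takes 0.05 s, during which the arm holds its last target. There are 200 camera calls.

## Task

On the grey roll plate, push the bright nickel spring pin sideways near its top with the fingertips so that it rolls, really turning over and over rather than sliding, until it lies along the white line, centred over it and parallel to it, with some of the line showing past both its ends. Do not pick the pin up at any time; leave the black pin and everything else where they are, and move clear at the end.

Things in the scene. Friction and masses are not known exactly. Their poses are not given: they have to be found in the camera images.
- nickel_pin: Bright nickel spring pin: smooth cylinder, 24 mm diameter, 110 mm long, 0.2 kg, lying on the plate 85 to 115 mm to either side of the line, within 4 degrees of parallel. Origin: middle of its axis, 12 mm above the plate. x runs along it; y, z turn as it rolls; z (black slit) is up at the start. Friction about 0.5; slight rolling resistance: pushed slowly, it stops within a few mm of the push ending.
- line_mid (a point): Middle of the white line (170 x 5 mm) painted across the middle of the roll plate. x runs along the line, y across it (the way a pin rolls), z up. The point is on the plate's surface, 8 mm above the cart top. The plate is flat, fixed, rubber-faced, 190 mm along the line by 330 mm across it, 8 mm thick. A green crank-driven gauge, 210 mm high, stands at the back beyond x = 0.78 m.
- black_pin: Black steel spring pin of the same size and mass (24 mm by 110 mm, origin mid-axis), lying on the roll plate on the other side of the line, 85 to 115 mm from it. Leave it alone; it rolls if touched.
- graphite_shoe: Cracked dark grey graphite shoe segment, about 115 x 42 x 26 mm, on the cart top beside the plate. Bystander. Origin: middle of its underside.
- insulator: Squat brown ceramic insulator, 72 mm across and 62 mm high, standing on the cart top. Bystander. Origin: middle of its underside.
- bushing: Brass bushing, 44 mm across and 30 mm high, standing. Bystander. Origin: middle of its underside.
- wrench: Steel wrench, 170 mm long, lying. Bystander. Origin: middle of its underside.
- pin_cup: Steel cup, 72 mm across and 55 mm high, standing. Bystander. Origin: middle of its underside.
Not all that is in view belongs to the job. Leave any orange look-alike of the nickel_pin alone.

How it is judged (in metres and radians):
On the way, in this order (a step that is already met when the one before it is completed fails the run):
1. the nickel pin has rolled half over (slit underneath) (angle between nickel_pin's own z axis and vertical above 2.6 rad).
2. the nickel pin has rolled on round, slit back on the upper side (angle between nickel_pin's own z axis and vertical below 1 rad).
At the end, for the whole second after the job is handed in: The nickel pin lies at rest on the plate, its middle within 7 mm of the white line across it and within 30 mm of the line's middle along it, parallel to the line within 0.1 rad (y of nickel_pin in the frame of line_mid between -0.007 and 0.007 m and x of nickel_pin in the frame of line_mid between -0.03 and 0.03 m and angle between the x axis of nickel_pin and the x axis of line_mid, either way round below 0.1 rad and z of nickel_pin in the frame of line_mid between 0.009 and 0.015 m and linear speed of nickel_pin below 0.01 m/s); the robot touches nothing.
It fails at once if the nickel pin is lifted more than 8 mm off the plate (z of nickel_pin in the frame of line_mid above 0.02 m).
It fails at once if the nickel pin leaves the plate (z of nickel_pin in the frame of line_mid below 0.006 m).
It fails at once if the black pin is moved more than 15 mm (distance of black_pin from where it was at the start of the episode above 0.015 m).
It fails at once if the graphite shoe, insulator, bushing, wrench or cup is moved more than 15 mm (distance of any of graphite_shoe, insulator, bushing, wrench, pin_cup from where it was at the start of the episode above 0.015 m).
It also fails if it takes over 61 s, if anything falls off the work surface, if the arm or the gripper's body presses on something with over 40 N, if the wrist force passes 120 N, or if a joint passes its speed limit or range.

## Working session

There is one attempt and no reset: what is moved stays moved. The work goes in short steps, Python scripts to look and compute and a tool call to move; the robot and the scene stay as the last step left them, time stands still between calls to the robot, and variables do not carry over. Pictures are saved under pics/ and viewed, at most 10 in all, crops included, and the job is handed in when it is done.

Besides the shell and the picture viewer there is one more tool, called after "Emit:" as name(argument=value, ...), one argument or row to a line, values as JSON. carry_out: Moves the arm, as the interface text tells. Its arguments: {"type":"object","properties":{"moves":{"type":"array","items":{"type":"object","properties":{"tx":{"type":"number","minimum":-1,"maximum":1},"ty":{"type":"number","minimum":-1,"maximum":1},"tz":{"type":"number","minimum":-1,"maximum":1},"twist":{"type":"number","minimum":-1,"maximum":1},"fingers":{"type":"number"}}}}},"required":["moves"]}

```bash
mkdir -p pics
cat > h.py <<'E'
import numpy as np, cv2
from cell import ctrl, eyes, job
def ray(im,u,v):
    f=im["color"].shape[0]/2/np.tan(np.radians(im["fovy"])/2)
    T=np.array(im["world_from_camera"]); d=T[:3,:3]@np.array([(u-im["cx"])/f,-(v-im["cy"])/f,-1.]); return T[:3,3],d
def onplane(im,u,v,z):
    o,d=ray(im,u,v); return o+d*(z-o[2])/d[2]
E
python3 - <<'E'
from h import *
for n in("top","scene"):
    im=eyes.get_image(n); cv2.imwrite(f"pics/{n}0.png",im["color"]); print(n,{k:np.round(v,3).tolist() if not isinstance(v,str) else v for k,v in im.items() if k!="color"})
print(ctrl.read_state(),ctrl.tips_ahead)
E
```

```text
top {'fovy': 49.283, 'cx': 282.506, 'cy': 211.971, 'world_from_camera': [[-0.019, 0.988, -0.156, 279.631], [-1.0, -0.02, -0.008, 10.383], [-0.011, 0.156, 0.988, 1400.475], [0.0, 0.0, 0.0, 1.0]]}
scene {'fovy': 53.835, 'cx': 282.406, 'cy': 208.699, 'world_from_camera': [[-0.291, -0.736, 0.612, 1108.702], [0.957, -0.216, 0.195, 205.843], [-0.012, 0.642, 0.767, 786.552], [0.0, 0.0, 0.0, 1.0]]}
{'clock': 0.1, 'qpos': array([-1.41479416,  0.62927357,  0.0384655 ,  1.51829354, -0.02700896,
        0.9962787 , -0.02001832]), 'qd': array([ 0.00182199, -0.00080639, -0.00119233, -0.0035754 ,  0.00045524,
       -0.00105307,  0.00083958]), 'tau': array([ 2.85441347e-03, -5.64540982e+01,  1.23042226e+00, -1.93978429e+01,
        1.12351414e-02,  5.30823876e-03,  5.47923818e-06]), 'eef_pos': array([142.85109317, 633.54468788, 241.46031445]), 'tool_rot': array([-3.13985821e+00,  2.37540514e-05,  2.91974996e+00]), 'force': array([-0.69544505,  0.00471488,  0.88254275]), 'torque': array([ 0.0056026 , -0.01502157,  0.01114254]), 'gripper_force': 0.0, 'width': 85.41548748737938} 11.0
```

View pics/top0.png

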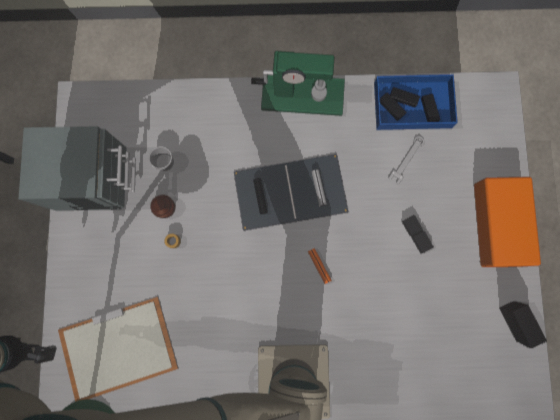

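View pics/scene0.png

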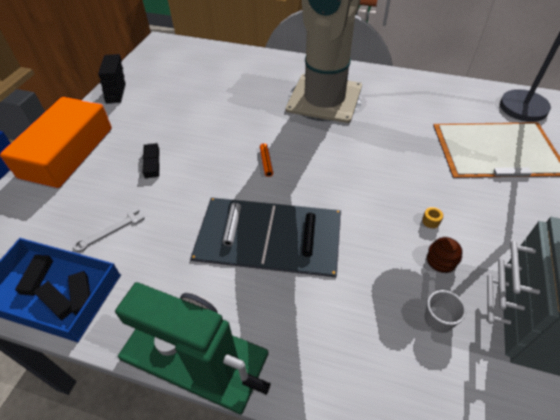

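```bash
cat >> h.py <<'E'
def bright(im,lo=140,x0=232,x1=350,y0=150,y1=232):
    """bright elongated blobs on the plate: list of (centre, end, end, area) px"""
    g=cv2.cvtColor(im["color"],cv2.COLOR_BGR2GRAY); m=np.zeros_like(g)
    m[y0:y1,x0:x1]=(g[y0:y1,x0:x1]>lo)*255
    return m
E
python3 - <<'E'
from h import *
im=eyes.get_image("top"); c=im["color"]
cv2.imwrite("pics/crop0.png",cv2.resize(c[145:295,225:365],None,fx=4,fy=4,interpolation=cv2.INTER_CUBIC)[:600])
for p in [(235,168),(339,155),(347,211),(243,228)]: print("corner",onplane(im,*p,8).round(0))
for n,a,b,z in [("line",(287,166),(295,219),8),("pin",(315,171),(324,205),20)]: 
    A,B=onplane(im,*a,z),onplane(im,*b,z);print(n,((A+B)/2).round(1),np.linalg.norm(A-B).round(1),np.degrees(np.arctan2(*(A-B)[1::-1])).round(1))
E
```

```text
corner [642. 168.   8.]
corner [ 677. -159.    8.]
corner [ 498. -177.    8.]
corner [452. 143.   8.]
line [560.7  -5.9   8. ] 169.2 7.2
pin [570.1 -93.7  20. ] 110.0 12.8
```

View pics/crop0.png

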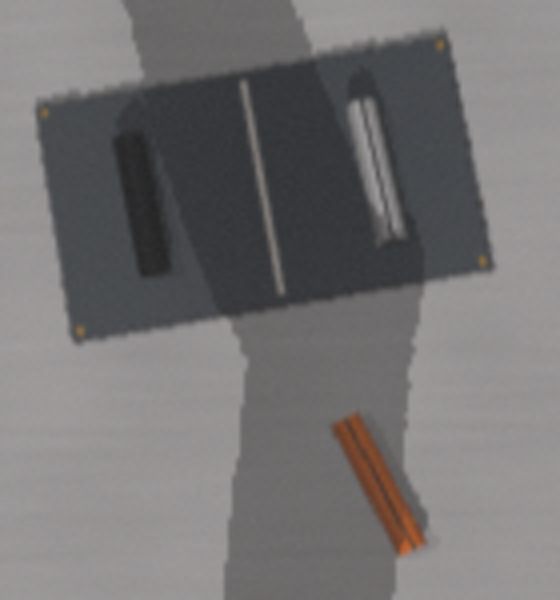

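Candidates for the pin: nickel (319,187), black (260,196), and orange (319,266) off the plate. The nickel pin is the bright one on the plate with a black slit, 28 px right of the line at (291,191), and the crop confirms it. Next I'll measure precisely and plan the approach.

```bash
cat >> h.py <<'E'
LINE_BOX=(278,160,303,224)
def axis(im,box,z,lo):
    """bright bar in the box: centre (world), length, heading deg of its axis (x-forward)"""
    x0,y0,x1,y1=box; g=cv2.cvtColor(im["color"],cv2.COLOR_BGR2GRAY)[y0:y1,x0:x1]
    m=(g>lo).astype(np.uint8); m=cv2.morphologyEx(m,cv2.MORPH_CLOSE,np.ones((3,3),np.uint8))
    cs,_=cv2.findContours(m,cv2.RETR_EXTERNAL,cv2.CHAIN_APPROX_NONE); c=max(cs,key=cv2.contourArea)
    m=cv2.drawContours(np.zeros_like(m),[c],-1,1,-1); v,u=np.nonzero(m)
    P=np.array([onplane(im,a+x0,b+y0,z)[:2] for a,b in zip(u,v)])
    mu=P.mean(0); d=np.linalg.svd(P-mu,full_matrices=False)[2][0]; d*=np.sign(d[0])
    t=(P-mu)@d; s=(P-mu)@np.array([-d[1],d[0]])
    mid=mu+d*(t.max()+t.min())/2
    return mid,np.ptp(t),np.ptp(s),np.degrees(np.arctan2(d[1],d[0]))
E
python3 - <<'E'
from h import *
im=eyes.get_image("top"); g=cv2.cvtColor(im["color"],cv2.COLOR_BGR2GRAY)
print(g[187,280:335],g[200,280:335])
for lo in(85,100):
  print(lo,axis(im,LINE_BOX,8,lo)); print(axis(im,(308,162,332,210),20,lo))
E
```

```text
[ 55  57  57  56  56  57  55  54  70 117  99  63  56  57  55  56  55  56
  54  57  55  56  54  57  56  55  55  54  57  55  58  57  57  56  73 112
 129 145 135  93 136 123  93  62  66  69  72  72  72  73  72  75  73  71
  75] [ 57  56  56  57  57  58  56  57  57  56  62 100 116  69  54  56  57  56
  53  55  57  55  55  58  56  57  56  56  55  59  55  56  58  56  58  57
  59  60  76  85 104 110  90 134 123  96  60  52  57  72  73  76  74  74
  73]
85 (array([573.71324442,  -2.21002228]), np.float64(189.90431157061153), np.float64(63.39161759983693), np.float64(8.25908249493303))
(array([574.47696403, -90.55118551]), np.float64(109.62624263667146), np.float64(23.320853858348013), np.float64(12.074299682969627))
100 (array([662.57818949,  10.75405743]), np.float64(44.26341681131893), np.float64(7.2670048843084505), np.float64(-86.17728019234258))
(array([574.80543053, -90.49497302]), np.float64(108.54151418006936), np.float64(22.38825558398381), np.float64(12.600925588400829))
```

```bash
sed -i 's/^LINE_BOX=.*/LINE_BOX=(280,169,302,216)/' h.py
cat >> h.py <<'E'
def plan(target,yaw,fing,nmax=60.):
    """rows (tool axes, fractions) from the present pose to target"""
    s=ctrl.read_state(); p=np.array(s["eef_pos"]); psi=s["tool_rot"][2]; d=np.array(target)-p
    dy=(yaw-psi+np.pi)%(2*np.pi)-np.pi
    n=int(max(1,np.ceil(np.linalg.norm(d)/nmax),np.ceil(abs(dy)/.175)))
    for i in range(n):
        a=psi+dy*i/n; st=d/n
        x=np.array([np.cos(a),np.sin(a),0]); y=np.array([np.sin(a),-np.cos(a),0])
        print([round(float(q),3) for q in (st@x/300,st@y/300,-st[2]/300,-dy/n/np.pi)],fing)
E
python3 - <<'E'
from h import *
im=eyes.get_image("top")
for lo in(75,85): print(axis(im,LINE_BOX,8,lo))
L=np.array([560.7,-5.9]);h=np.radians(8.2);n=np.array([-np.sin(h),np.cos(h)]);P=np.array([574.5,-90.5])
print("pin across",(P-L)@n,"along",(P-L)@[np.cos(h),np.sin(h)])
plan([500,280,240],2.0,.6)
E
```

```text
(array([562.25951964,  -3.46105115]), np.float64(148.53214644339144), np.float64(7.6850647210983), np.float64(8.720498692223924))
(array([562.02807768,  -3.73506555]), np.float64(147.99332969341117), np.float64(6.2958997498803715), np.float64(8.749086174279908))
pin across -85.703348419935 along 1.59250419504116
[-0.158, -0.099, 0.001, 0.033] 0.6
[-0.167, -0.082, 0.001, 0.033] 0.6
[-0.175, -0.065, 0.001, 0.033] 0.6
[-0.18, -0.046, 0.001, 0.033] 0.6
[-0.184, -0.028, 0.001, 0.033] 0.6
[-0.186, -0.009, 0.001, 0.033] 0.6
[-0.186, 0.01, 0.001, 0.033] 0.6
[-0.184, 0.029, 0.001, 0.033] 0.6
[-0.18, 0.048, 0.001, 0.033] 0.6
```

Emit:
carry_out(
  moves=[
    {"tx": -0.158, "ty": -0.1, "tz": 0, "twist": 0.033, "fingers": 0.6},
    {"tx": -0.167, "ty": -0.08, "tz": 0, "twist": 0.033, "fingers": 0.6},
    {"tx": -0.175, "ty": -0.065, "tz": 0, "twist": 0.033, "fingers": 0.6},
    {"tx": -0.18, "ty": -0.046, "tz": 0, "twist": 0.033, "fingers": 0.6},
    {"tx": -0.184, "ty": -0.028, "tz": 0, "twist": 0.033, "fingers": 0.6},
    {"tx": -0.186, "ty": -0.01, "tz": 0, "twist": 0.033, "fingers": 0.6},
    {"tx": -0.186, "ty": 0.01, "tz": 0, "twist": 0.033, "fingers": 0.6},
    {"tx": -0.184, "ty": 0.03, "tz": 0, "twist": 0.033, "fingers": 0.6},
    {"tx": -0.18, "ty": 0.05, "tz": 0, "twist": 0.033, "fingers": 0.6},
    {"tx": 0, "ty": 0, "tz": 0, "twist": 0, "fingers": 0.6},
  ],
)

```text
clock: 1.5
eef_pos: [502.6, 273.4, 242.6]
tool_rot: [3.14, 0.004, 1.977]
force: [-0.4, 0.3, 0.5]
width: 51.7
gripper_force: 0.0
```

```bash
python3 -c "
from h import *
print(ctrl.tips_ahead)
plan([583.4,-131.5,150],1.785,.6)"
```

```text
11.0
[-0.168, -0.036, 0.039, 0.008] 0.6
[-0.169, -0.032, 0.039, 0.008] 0.6
[-0.17, -0.028, 0.039, 0.008] 0.6
[-0.17, -0.024, 0.039, 0.008] 0.6
[-0.171, -0.019, 0.039, 0.008] 0.6
[-0.171, -0.015, 0.039, 0.008] 0.6
[-0.172, -0.011, 0.039, 0.008] 0.6
[-0.172, -0.007, 0.039, 0.008] 0.6
```

Emit:
carry_out(
  moves=[
    {"tx": -0.168, "ty": -0.036, "tz": 0.038, "twist": 0.008, "fingers": 0.6},
    {"tx": -0.169, "ty": -0.032, "tz": 0.038, "twist": 0.008, "fingers": 0.6},
    {"tx": -0.17, "ty": -0.028, "tz": 0.038, "twist": 0.008, "fingers": 0.6},
    {"tx": -0.17, "ty": -0.024, "tz": 0.038, "twist": 0.008, "fingers": 0.6},
    {"tx": -0.171, "ty": -0.02, "tz": 0.038, "twist": 0.008, "fingers": 0.6},
    {"tx": -0.171, "ty": -0.015, "tz": 0.038, "twist": 0.008, "fingers": 0.6},
    {"tx": -0.172, "ty": -0.011, "tz": 0.038, "twist": 0.008, "fingers": 0.6},
    {"tx": -0.172, "ty": -0.007, "tz": 0.038, "twist": 0.008, "fingers": 0.6},
    {"tx": 0, "ty": 0, "tz": 0, "twist": 0, "fingers": 0.6},
    {"tx": 0, "ty": 0, "tz": 0, "twist": 0, "fingers": 0.6},
  ],
)

```text
clock: 2.75
eef_pos: [581.4, -124.3, 150.8]
tool_rot: [-3.141, -0.002, 1.787]
force: [-0.5, 0.2, -0.3]
width: 51.2
gripper_force: 0.0
```

Run:
```python
from h import *
im=eyes.get_image("wrist"); cv2.imwrite("pics/w1.png",im["color"])
np.set_printoptions(suppress=True); print(np.round(im["world_from_camera"],3),ctrl.read_state()["eef_pos"])
```

```text
[[  0.977  -0.204  -0.065 562.845]
 [  0.214   0.928   0.306 -45.468]
 [ -0.002  -0.313   0.95  282.944]
 [  0.      0.      0.      1.   ]] [ 581.52924772 -123.53728084  150.98714059]
```

View pics/w1.png

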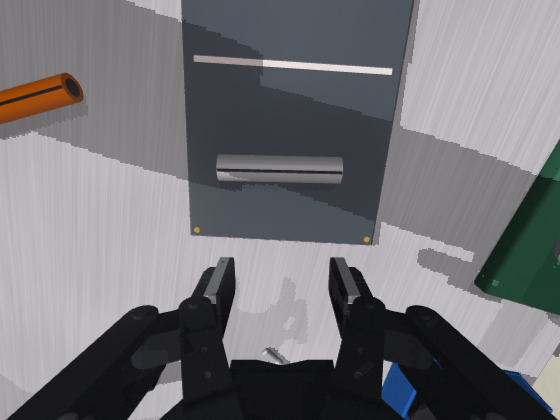

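```bash
cat >> h.py <<'E'
def wr(pa,pb,la,lb):
    im=eyes.get_image("wrist")
    A,B=[onplane(im,*p,20)[:2] for p in(pa,pb)]; C,D=[onplane(im,*p,8)[:2] for p in(la,lb)]
    ang=lambda d:np.degrees(np.arctan2(d[1],d[0]))
    P,L=(A+B)/2,(C+D)/2; d=(D-C)/np.linalg.norm(D-C); n=np.array([-d[1],d[0]])
    print("pin",P,np.linalg.norm(B-A),ang(B-A),"line",L,np.linalg.norm(D-C),ang(D-C),"across",(P-L)@n,"along",(P-L)@d)
E
python3 - <<'E'
from h import *
wr((217,168),(343,170),(193,58.5),(391.5,71.5))
plan([583.4,-131.5,45],1.785,.6)
E
```

```text
pin [570.9338861  -90.05166956] 114.98351633701904 11.522595628460643 line [562.89503939  -2.29566533] 170.5808686757024 9.022862659691167 across -87.9308182229139 along -5.823275788891349
[-0.014, -0.0, 0.177, 0.001] 0.6
[-0.014, -0.0, 0.177, 0.001] 0.6
```

Emit:
carry_out(
  moves=[
    {"tx": -0.028, "ty": 0, "tz": 0.1, "twist": 0, "fingers": 0.6},
    {"tx": 0, "ty": 0, "tz": 0.1, "twist": 0, "fingers": 0.6},
    {"tx": 0, "ty": 0, "tz": 0.1, "twist": 0, "fingers": 0.6},
    {"tx": 0, "ty": 0, "tz": 0.06, "twist": 0, "fingers": 0.6},
    {"tx": 0, "ty": 0, "tz": 0.03, "twist": 0, "fingers": 0.6},
    {"tx": 0, "ty": 0, "tz": 0.015, "twist": 0, "fingers": 0.6},
    {"tx": 0, "ty": 0, "tz": 0, "twist": 0, "fingers": 0.6},
    {"tx": 0, "ty": 0, "tz": 0, "twist": 0, "fingers": 0.6},
  ],
)

```text
clock: 3.85
eef_pos: [583.8, -134.2, 30.4]
tool_rot: [3.14, 0.001, 1.786]
force: [0.7, 0.4, -0.2]
width: 51.3
gripper_force: 0.0
```

Run:
```python
from h import *
im=eyes.get_image("wrist"); cv2.imwrite("pics/w2.png",im["color"])
s=ctrl.read_state(); print(s["eef_pos"],s["tool_rot"],s["force"])
```

```text
[ 583.78369791 -134.18366617   30.3045411 ] [3.14041968e+00 5.12651237e-04 1.78564299e+00] [-0.48493638 -0.34070451 -0.23776224]
```

View pics/w2.png

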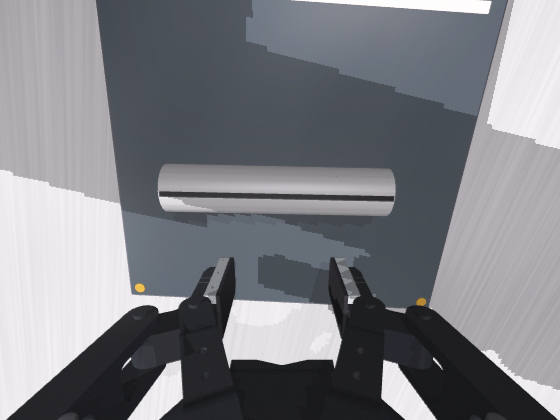

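Emit:
carry_out(
  moves=[
    {"tx": 0.014, "tz": 0.013, "ty": 0, "twist": 0, "fingers": 0.6},
    {"tx": 0.014, "tz": 0, "ty": 0, "twist": 0, "fingers": 0.6},
    {"tx": 0.014, "tz": 0, "ty": 0, "twist": 0, "fingers": 0.6},
    {"tx": 0.014, "tz": 0, "ty": 0, "twist": 0, "fingers": 0.6},
    {"tx": 0.01, "tz": 0, "ty": 0, "twist": 0, "fingers": 0.6},
    {"tx": 0.008, "tz": 0, "ty": 0, "twist": 0, "fingers": 0.6},
    {"tx": 0.008, "tz": 0, "ty": 0, "twist": 0, "fingers": 0.6},
    {"tx": 0.008, "tz": 0, "ty": 0, "twist": 0, "fingers": 0.6},
    {"tx": 0.008, "tz": 0, "ty": 0, "twist": 0, "fingers": 0.6},
    {"tx": 0.008, "tz": 0, "ty": 0, "twist": 0, "fingers": 0.6},
    {"tx": 0.008, "tz": 0, "ty": 0, "twist": 0, "fingers": 0.6},
    {"tx": 0.008, "tz": 0, "ty": 0, "twist": 0, "fingers": 0.6},
  ],
)

```text
clock: 5.4
eef_pos: [575.4, -98.1, 25.7]
tool_rot: [3.142, -0.0, 1.786]
force: [-0.1, -0.7, 0.0]
width: 51.2
gripper_force: 0.1
```

Run:
```python
from h import *
im=eyes.get_image("wrist"); cv2.imwrite("pics/w3.png",im["color"])
s=ctrl.read_state(); print(s["eef_pos"],s["tool_rot"],s["force"])
```

```text
[575.3368611  -97.60865065  25.65448406] [-3.14142308e+00 -4.66440365e-04  1.78608525e+00] [-0.40934196 -0.1084261   1.00183141]
```

View pics/w3.png

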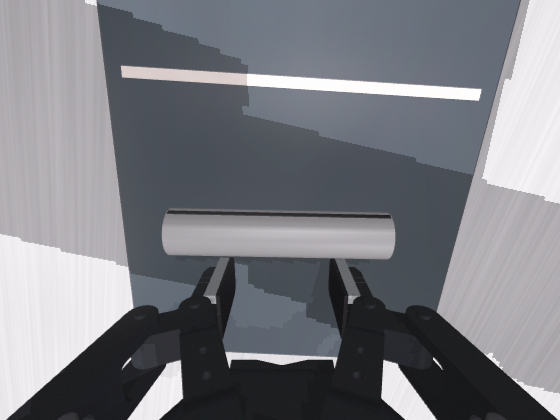

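The pin sits at (279,234) against both fingertips. Its slit has rolled to the front edge (row 213), and the line runs from (121,71) to (480,95).

Run:
```python
from h import *
wr((163.5,233),(394.5,236),(121,71),(480.5,95))
```

```text
pin [567.68581857 -75.71917203] 118.81344569642077 11.536008915656765 line [563.22413984  -2.292917  ] 171.18519459412207 8.778917442700564 across -73.24698882256946 along -6.79706797520491
```

Emit:
carry_out(
  moves=[
    {"tx": 0.01, "ty": 0, "tz": 0, "twist": 0.0016, "fingers": 0.6},
    {"tx": 0.012, "ty": 0, "tz": 0, "twist": 0.0016, "fingers": 0.6},
    {"tx": 0.012, "ty": 0, "tz": 0, "twist": 0.0016, "fingers": 0.6},
    {"tx": 0.012, "ty": 0, "tz": 0, "twist": 0.0016, "fingers": 0.6},
    {"tx": 0.012, "ty": 0, "tz": 0, "twist": 0.0016, "fingers": 0.6},
    {"tx": 0.012, "ty": 0, "tz": 0, "twist": 0.0016, "fingers": 0.6},
    {"tx": 0.012, "ty": 0, "tz": 0, "twist": 0.0016, "fingers": 0.6},
    {"tx": 0.012, "ty": 0, "tz": 0, "twist": 0.0016, "fingers": 0.6},
    {"tx": 0.012, "ty": 0, "tz": 0, "twist": 0.0016, "fingers": 0.6},
    {"tx": 0.012, "ty": 0, "tz": 0, "twist": 0.0016, "fingers": 0.6},
    {"tx": 0.012, "ty": 0, "tz": 0, "twist": 0.0016, "fingers": 0.6},
    {"tx": 0.01, "ty": 0, "tz": 0, "twist": 0.0016, "fingers": 0.6},
  ],
)

```text
clock: 7.0
eef_pos: [567.6, -56.7, 25.7]
tool_rot: [-3.142, -0.0, 1.725]
force: [0.5, -0.1, -0.3]
width: 51.6
gripper_force: 0.1
```

Emit:
carry_out(
  moves=[
    {"tx": 0.008, "ty": 0, "tz": 0, "twist": 0, "fingers": 0.6},
    {"tx": 0.006, "ty": 0, "tz": 0, "twist": 0, "fingers": 0.6},
    {"tx": 0.005, "ty": 0, "tz": 0, "twist": 0, "fingers": 0.6},
    {"tx": 0.004, "ty": 0, "tz": 0, "twist": 0, "fingers": 0.6},
    {"tx": 0.003, "ty": 0, "tz": 0, "twist": 0, "fingers": 0.6},
    {"tx": 0, "ty": 0, "tz": 0, "twist": 0, "fingers": 0.6},
    {"tx": 0, "ty": 0, "tz": 0, "twist": 0, "fingers": 0.6},
    {"tx": 0, "ty": 0, "tz": 0, "twist": 0, "fingers": 0.6},
  ],
)

```text
clock: 8.0
eef_pos: [566.4, -49.3, 25.7]
tool_rot: [-3.142, -0.0, 1.725]
force: [0.4, -0.7, -0.2]
width: 51.0
gripper_force: 0.0
```

Run:
```python
from h import *
im=eyes.get_image("wrist"); cv2.imwrite("pics/w4.png",im["color"])
s=ctrl.read_state(); print(s["eef_pos"],s["tool_rot"],s["force"])
```

```text
[566.44671097 -49.34806606  25.6891125 ] [-3.14155058e+00 -2.86181442e-05  1.72523646e+00] [ 0.01649653  0.37158057 -0.92604211]
```

View pics/w4.png

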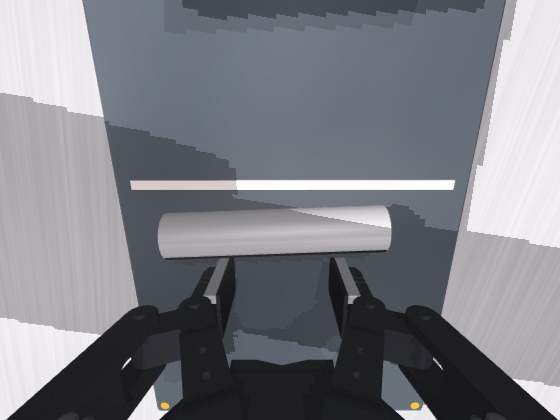

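The pin now lies at (275,232), just short of the line (row 185, columns 131–455). The slit is at the lower rear edge (row 258), so it has turned about 300°. It is tilted about 2° from the line.

Run:
```python
from h import *
wr((158.5,237),(391.5,229),(130.5,185),(455,184.5))
```

```text
pin [557.61100996 -26.70307896] 119.7770818196255 10.97539696260365 line [563.5191774   -2.96083305] 171.41720058333243 8.923410502057832 across -22.53844356379869 along -9.519414129061682
```

Emit:
carry_out(
  moves=[
    {"tx": 0.009, "ty": 0, "tz": 0, "twist": 0, "fingers": 0.6},
    {"tx": 0.009, "ty": 0, "tz": 0, "twist": 0, "fingers": 0.6},
    {"tx": 0.009, "ty": 0, "tz": 0, "twist": 0, "fingers": 0.6},
    {"tx": 0.009, "ty": 0, "tz": 0, "twist": 0, "fingers": 0.6},
    {"tx": 0.009, "ty": 0, "tz": 0, "twist": 0, "fingers": 0.6},
    {"tx": 0.007, "ty": 0, "tz": 0, "twist": 0, "fingers": 0.6},
    {"tx": 0.006, "ty": 0, "tz": 0, "twist": 0, "fingers": 0.6},
    {"tx": 0.005, "ty": 0, "tz": 0, "twist": 0, "fingers": 0.6},
    {"tx": 0.004, "ty": 0, "tz": 0, "twist": 0, "fingers": 0.6},
    {"tx": 0.003, "ty": 0, "tz": 0, "twist": 0, "fingers": 0.6},
    {"tx": 0.002, "ty": 0, "tz": 0, "twist": 0, "fingers": 0.6},
    {"tx": 0, "ty": 0, "tz": 0, "twist": 0, "fingers": 0.6},
  ],
)

```text
clock: 9.6
eef_pos: [563.1, -27.9, 25.7]
tool_rot: [-3.142, -0.0, 1.725]
force: [0.4, -0.7, 0.4]
width: 51.4
gripper_force: 0.0
```

Emit:
carry_out(
  moves=[
    {"tx": 0, "ty": 0, "tz": 0, "twist": 0, "fingers": 0.6},
    {"tx": 0, "ty": 0, "tz": 0, "twist": 0, "fingers": 0.6},
  ],
)

```text
clock: 9.85
eef_pos: [563.1, -28.0, 25.7]
tool_rot: [-3.142, -0.0, 1.725]
force: [-0.2, 0.7, -0.7]
width: 51.7
gripper_force: 0.0
```

Run:
```python
from h import *
im=eyes.get_image("wrist"); cv2.imwrite("pics/w5.png",im["color"])
s=ctrl.read_state(); print(s["eef_pos"],s["tool_rot"],s["force"])
```

```text
[563.13231792 -27.98682874  25.68780016] [-3.14158413e+00 -2.13574002e-05  1.72526349e+00] [ 0.72104567  0.8775157  -0.47052616]
```

View pics/w5.png

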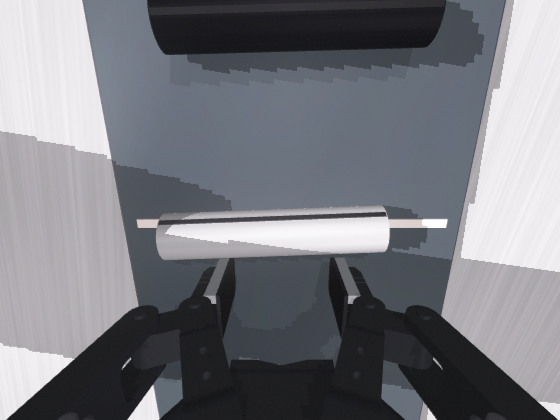

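The slit is back on top (row 217), and the line shows past both ends at row 223 (columns 136–158 and 389–447). The pin centre is at (273,233).

Run:
```python
from h import *
wr((157,238),(389.5,230),(136,223),(447.5,223))
```

```text
pin [553.47527524  -6.02830214] 119.67238859111346 10.984171189293377 line [563.23188746  -2.95990396] 171.85515657180827 8.849371952778057 across -1.5309412750128264 along -10.112505538452048
```

Emit:
carry_out(
  moves=[
    {"tx": -0.01, "ty": 0, "tz": 0, "twist": 0, "fingers": 0.6},
    {"tx": -0.04, "ty": 0, "tz": 0, "twist": 0, "fingers": 0.6},
    {"tx": -0.05, "ty": 0, "tz": 0, "twist": 0, "fingers": 0.6},
    {"tx": -0.03, "ty": 0, "tz": -0.1, "twist": 0, "fingers": 0.6},
    {"tx": 0, "ty": 0, "tz": -0.15, "twist": 0, "fingers": 0.6},
    {"tx": 0, "ty": 0, "tz": -0.15, "twist": 0, "fingers": 0.6},
    {"tx": -0.1, "ty": 0, "tz": -0.1, "twist": 0, "fingers": 0.6},
    {"tx": -0.1, "ty": 0, "tz": 0, "twist": 0, "fingers": 0.6},
    {"tx": 0, "ty": 0, "tz": 0, "twist": 0, "fingers": 0.6},
    {"tx": 0, "ty": 0, "tz": 0, "twist": 0, "fingers": 0.6},
  ],
)

```text
clock: 11.2
eef_pos: [577.9, -126.0, 175.3]
tool_rot: [-3.141, -0.001, 1.724]
force: [-0.0, 0.3, 0.2]
width: 51.1
gripper_force: 0.0
```

Run:
```python
from h import *
im=eyes.get_image("wrist"); cv2.imwrite("pics/w6.png",im["color"])
im=eyes.get_image("top")
for lo in (100,120): P=axis(im,(275,173,310,214),20,lo); print(P, "across",(P[0]-[562.3,-3.4])@[-np.sin(.155),np.cos(.155)])
```

```text
(array([592.56774215,   2.24664487]), np.float64(53.66551804931787), np.float64(18.052725140554372), np.float64(5.205826514766508)) across 0.9062132011218873
(array([590.99356669,   2.52306548]), np.float64(44.167206757618445), np.float64(16.11231416937126), np.float64(6.892750314632959)) across 1.4223413212902445
```

View pics/w6.png

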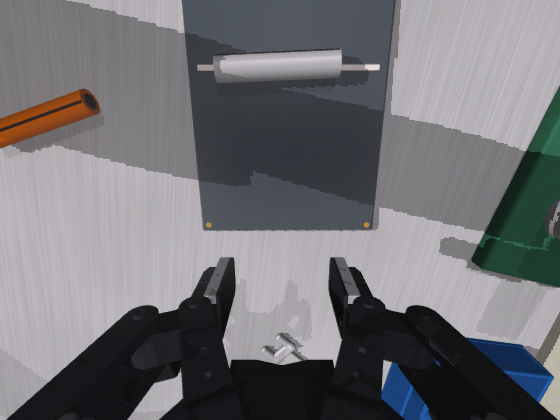

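The pin at (278,66) lies over the line, whose ends show at (206,67) and (367,67). Final numeric check next.

Run:
```python
from h import *
wr((214,69),(341.5,63.5),(197,67.5),(380,67))
```

```text
pin [553.57615086  -4.23477474] 114.3770229462272 11.073901747665154 line [563.28071191  -1.7944978 ] 170.9988879079701 8.984182952881092 across -0.8948566644080995 along -9.96657855730568
```

Everything is within tolerance: 0.9 mm off across the line, 10 mm along it, and 2.1° from parallel. I'm handing it in.

```bash
python3 -c "
from h import *
print(job.finish_job())"
```

```text
the job is handed in; nothing more can be done
None
```

I rolled the nickel pin more than a full turn onto the white line (about 1 mm off across it, 10 mm along it, 2° from parallel, line showing past both ends), moved the arm clear and handed the job in; no verdict came back.

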